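Pull the bearing cap of a gear reducer with a threaded puller rod

TASK

The bolts of the gear reducer's bearing cap are already out and the T-handled puller rod is started in the tapped centre of the cap. Screw the rod in clockwise until its collar is hard down on the cap, and only then draw the cap straight out of its slanting bore by the rod. Stand the cap upright on its spigot, rod still in it, in the grey parts tray beside the gear wheel; set it down rather than drop it, and leave the other things where they are.

Things in the scene. Friction and masses are not known exactly. Their poses are not given: they have to be found in the camera images.
- cap: Loose aluminium bearing cap, 0.42 kg (+0.28 kg rod). Origin: centre of its spigot's foot; z outward along axis and rod. From the foot: spigot 62 mm dia, 22 long; flange 92 dia, 9 thick; boss 40 dia, 12 high. Starts with spigot in the bore, flange on the rim. An O-ring grips the spigot: about 10 N drag besides weight; it stops the cap turning with the rod. Stands stably on the spigot foot.
- handle (a point): Centre of the rod's black T-handle: flat-sided bar, 100 mm long (point y), 18 thick (x), 24 deep (z); z is outward along the rod, same as the cap's z. Below it a 16 mm rod, 80 mm long, then a collar 34 dia, 8 thick, whose underside is 100 mm below this point. Collar down, this point is 143 mm above the spigot foot; at the start 2.6 to 3.6 mm more.
- puller (a joint): Turn of the rod in the cap's right-hand thread, rad: grows as it is screwed in (clockwise seen from the handle, looking at the cap). 0 to 0.7 at the start; 2.8 is the hard stop, collar on the cap. Advances 8 mm a full turn. Takes about 0.06 N m; stays where left, also when pulled. The handle may be let go and gripped again between turns.
- gearbox: Grey cast gear reducer on a dark steel angled stand, fixed. Origin: centre of the bearing bore's mouth, on the rim's face (rim 100 mm outside dia); z out of the bore along its axis, 35 degrees from vertical, leaning towards the robot's side. Bore 64 mm dia; casing below the rim 118 x 112 mm. The cap is free when its foot is past the mouth (22 mm of pull). Nothing stands over it.
- tray: Open shallow tray of grey plastic, fixed, 260 mm (its x) by 180 mm (its y), 32 mm high, floor 5 mm, walls 4 mm. Origin: centre of its underside. It stands to the left or right of the reducer; a fixed blue storage bin, 200 x 150 mm, 110 high, stands on the other side.
- tray_clear (a point): Middle of the clear part of the tray's floor (58 mm from the tray's centre along its -x), on the inner floor; a good place for the cap.
- gear: Bystander: steel gear wheel, 82 mm diameter, 36 mm high with its hub, lying in the tray's far half, roughly 70 mm from the tray's centre along its +x. Origin: centre of its underside.
- bearing: Bystander: loose bearing ring, 72 mm diameter, 18 mm high, on the bench in front of the reducer. Origin: centre of its underside.
- spanner: Bystander: spanner, 200 mm long, lying on the bench in front of the reducer.
- mallet: Bystander: hammer, 220 mm long, lying to the right of and behind the reducer.
- oilcan: Bystander: white can, 60 mm diameter, 160 mm high, standing to the left of and behind the reducer.
- boltdish: Bystander: steel dish with the four cap bolts, 84 mm diameter, 22 mm high, in front of the reducer.
- partbox: Bystander: cardboard box, 100 x 75 x 55 mm high, at the right, behind the tray or bin.
Things that resemble listed ones, but are neither listed nor needed, are in the scene too. There is more than one size of the cap; the job needs the larger.

How it is judged:
By the outcome, as a careful person would: the job done as asked, in the order asked, and still so for the second after the job is handed in, with the robot touching nothing.
It also fails if it takes over 58 s, if anything falls off the work surface, if the arm or the gripper's body presses on something with over 40 N, if the wrist force passes 120 N, or if a joint passes its speed limit or range.

ROBOT

A 7-joint arm with a two-finger parallel gripper is mounted at the origin on the work surface. World frame = base frame: x ahead of the robot, y to its left, z up, the work surface at z = 0. Lengths are in m, angles in rad, forces in N, time in s.
With the tool pointing down it reaches from about 0.4 to 0.9 m from the base axis. Payload 5.5 kg.
Tool frame: the origin (TCP) lies between the finger pads; the fingertips stand 19 mm ahead of it and the grasp point (between the pads) is the TCP; z points along the fingers, y is the line along which they close (so a half turn about z gives the same grasp; the last joint's range is limited). The gripper opens to 92 mm and grips with 3 to 60 N. Pads are 19 mm wide; open, the fingers measure 130 mm over their backs; the gripper's body (75 mm by 190 mm) begins 47 mm behind the grasp point.
Start: joints at [1.543, 0.501, -0.427, 1.55, 0.221, 1.138, -0.21], TCP at [0.186, -0.623, 0.246] pointing down, gripper open.
Joint ranges: [-2.88, 2.88], [-0.31, 2.03], [-1.54, 1.56], [0.2, 2.42], [-1.41, 4.55], [0.19, 2.02], [-2.57, 2.57]. Speed limits (rad/s): [2.57, 2.57, 3.14, 3.14, 3.14, 3.14, 3.14].

INTERFACE

Orientations are given as a 3x3 rotation matrix whose columns are the frame's x, y, z axes.
In Python, from workcell import robot gives the robot as it stands. The module is installed in compiled form; this text tells all that it offers.
- The arm moves only by the tool jog_arm, never from a script. Its argument "series" is a list of rows, each a list of 2 entries, a list of its own where there are three numbers: the shift along the tool's x, y, z in cm, then the turn, a rotation vector about the tool's x, y, z in rad. A call has 1 to 12 rows; each row shifts and turns the commanded pose from where the row before left it, along the tool's axes as they then stand; what a row does not reach is not made up. A row lasts 1/8 s, in which the tool goes at most 62.5 mm and 10.7 degrees, less where a joint would pass 70% of its speed; a pose out of reach is approached as far as the arm can. A call is refused whole if a number of a shift passes 6.25 or a number of a turn 0.188, either way. A call with a gripper value outside its range is refused whole. "claw" is the finger opening in cm, from 0 to 9.18, set as the call begins (left out, the last holds). The fingers move at their own pace and stop on an object; "grip_force" is the grip in N (left out, the last holds). Time passes only in rows, so rows that do not move let the fingers close. It gives the time, the measured TCP pose, the force, the opening and the grip force at its end, in the units of the state.
- robot.state(): the state, without advancing time (a new reading comes with each control period).
- robot.read_camera(name): name is "side" or "top"; returns a dict with "pixels" (400x640x3 uint8, red, green, blue), "mtx" (3x3 intrinsics, pixels), "extrinsics" (4x4, takes a point from camera to world coordinates). Camera axes: x right, y down, z forward; pixel columns grow to the right and rows downward; lengths in m; the calibration is good to about 2 mm. A picture is of the moment at which its call begins. There is no depth.
- robot.job_done(): hands the job in; it is judged then, once.
Trained networks look in the newest picture that a camera, given by its name, has taken for a name from the list of things; names that differ only in an ending like _2 or _b are one class to them, and where a whole thing is asked for, a point or a joint stands for the part that bears it (a point fixed in the world has none). Each returns a list of dicts, best first, with "score" (0 to 1); they miss things now and then, are a little off and sometimes report something else, mostly with a low value. They report only what shows in the picture. A call takes as long as a camera call. They do not tell look-alikes from the thing itself.
- robot.spot_in(camera, target): "centre" ([x, y, z] in m, in world coordinates, good to about 4 mm: the middle of the surface that is visible of it).
- robot.masks_of(camera, target): "mask" (400x640 bool, what is visible of it).
- robot.pinpoint(camera, target): "centre" ([x, y, z] in m, in world coordinates, good to about 4 mm: a listed point, or the origin of a listed thing).
The state is a dict: "time_s": time; "qpos": joint angles; "joint_velocities": joint speeds; "joint_efforts": joint torques, N m; "tool_pos": TCP position; "tool_rot": TCP orientation; "force": force on the tool from outside, world axes, zero at the start; "wrist_torque": the same for the moment, N m; "opening": opening from 0.0 (shut) to 1.0 (fully open); "gripper_force": force on a finger pad.
Only numpy, scipy, OpenCV 4.12 (cv2) and the standard library are available. Lean on these libraries where they do the work, as an engineer would, in place of code of your own. Each camera call takes 0.05 s, during which the arm holds its last target. There are 200 camera calls.

## Working session

There is one attempt and no reset: what is moved stays moved. The work goes in short steps, Python scripts to look and compute and a tool call to move; the robot and the scene stay as the last step left them, time stands still between calls to the robot, and variables do not carry over. Pictures are saved under pics/ and viewed, at most 10 in all, crops included, and the job is handed in when it is done.

Besides the shell and the picture viewer there is one more tool, called after "Request:" as name(argument=value, ...) on one line, values as JSON. jog_arm: Moves the arm, as the interface text tells. Its arguments: {"type":"object","properties":{"series":{"type":"array","items":{"type":"array"}},"claw":{"type":"number"},"grip_force":{"type":"number"}},"required":["series"]}

```bash
mkdir -p pics
python3 - <<'E'
from workcell import robot
import cv2,numpy as np
for c in ("side","top"):
    r=robot.read_camera(c)
    cv2.imwrite(f"pics/{c}0.png",r["pixels"][:,:,::-1])
    print(c,np.round(r["extrinsics"],3).tolist(),np.round(r["mtx"],1).tolist())
    for t in ("handle","cap","gearbox","tray","tray_clear","gear"):
        print(t,[(np.round(d["centre"],3).tolist(),round(d["score"],2)) for d in robot.pinpoint(c,t)][:3])
s=robot.state();print(s)
E
```

```text
side [[-0.999, -0.013, 0.04, 0.436], [-0.037, 0.721, -0.692, 0.859], [-0.02, -0.693, -0.721, 1.144], [0.0, 0.0, 0.0, 1.0]] [[398.7, 0.0, 319.4], [0.0, 398.7, 198.3], [0.0, 0.0, 1.0]]
handle [([0.513, 0.008, 0.259], 0.82), ([0.307, 0.306, 0.009], 0.6)]
cap [([0.217, 0.35, 0.04], 0.93), ([0.594, -0.009, 0.137], 0.86)]
gearbox [([0.583, -0.008, 0.159], 0.93)]
tray [([0.505, -0.336, -0.003], 0.69)]
tray_clear [([0.444, -0.338, 0.006], 0.93)]
gear [([0.58, -0.338, 0.003], 0.63)]
top [[-0.01, -0.991, 0.132, 0.322], [-1.0, 0.006, -0.029, -0.051], [0.028, -0.132, -0.991, 1.29], [0.0, 0.0, 0.0, 1.0]] [[386.2, 0.0, 316.1], [0.0, 386.2, 201.3], [0.0, 0.0, 1.0]]
handle [([0.311, 0.307, 0.011], 0.8), ([0.513, 0.008, 0.261], 0.73), ([0.441, 0.022, 0.001], 0.3)]
cap [([0.218, 0.351, 0.038], 0.73), ([0.592, -0.011, 0.139], 0.69), ([0.447, -0.337, 0.0], 0.34)]
gearbox [([0.582, -0.009, 0.156], 0.64)]
tray [([0.501, -0.337, 0.0], 0.71), ([0.448, -0.338, 0.002], 0.67), ([0.725, 0.272, 0.005], 0.25)]
tray_clear [([0.582, -0.336, 0.006], 0.7), ([0.446, -0.336, 0.003], 0.66)]
gear [([0.581, -0.338, 0.006], 0.91)]
{'time_s': 0.7, 'qpos': array([ 1.54315749,  0.50082953, -0.4270313 ,  1.55038704,  0.22081054,
        1.13831302, -0.21029792]), 'joint_velocities': array([ 0.00133237,  0.00035057, -0.0006643 ,  0.00115303, -0.00163589,
       -0.00045014, -0.00028267]), 'joint_efforts': array([ 1.39318287e-03, -5.66271365e+01, -5.80807954e+00, -2.79454368e+01,
       -6.65691728e-02,  2.07434554e-02,  5.83205701e-05]), 'tool_pos': array([ 0.18644198, -0.62269743,  0.24578106]), 'tool_rot': array([[ 9.57986347e-01,  2.86813803e-01,  4.62832611e-05],
       [ 2.86813806e-01, -9.57986344e-01, -8.01260494e-05],
       [ 2.13574752e-05,  9.00343396e-05, -9.99999996e-01]]), 'force': array([0.11169906, 0.76858432, 1.14413248]), 'wrist_torque': array([-0.01435779,  0.01720281,  0.01705577]), 'gripper_force': 0.0, 'opening': 0.9933038047630155}
```

View pics/side0.png

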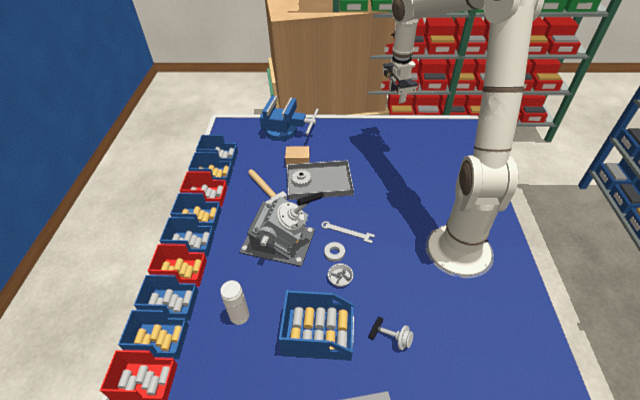

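View pics/top0.png

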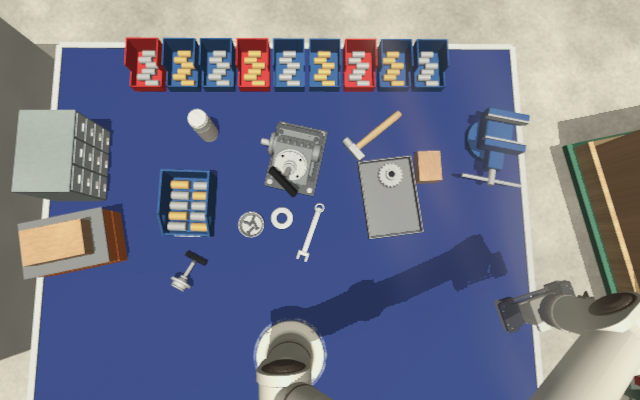

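The loose look-alike, a smaller cap with rod, lies at side (392,335) / top (187,270). The wanted larger cap is in the reducer's bore, at side (292,217) / top (290,168), with its black handle at side (311,200) / top (283,181). The tray is at side (320,178), with the gear at (300,177) in its far half. Next I'll check one close crop and fit the handle.

```bash
cat > h.py <<'E'
from workcell import robot
import cv2,numpy as np
from scipy.optimize import minimize
def axis(az,tilt=np.deg2rad(35)): return np.array([np.cos(az)*np.sin(tilt),np.sin(az)*np.sin(tilt),np.cos(tilt)])
def proj(r,P):
    E=np.linalg.inv(r["extrinsics"]); q=(E[:3,:3]@P.T).T+E[:3,3]; q=(r["mtx"]@q.T).T
    return q[:,:2]/q[:,2:]
def frame(z,roll):  # roll: bar y direction angle measured from horizontal u
    u=np.cross([0,0,1],z);u/=np.linalg.norm(u);v=np.cross(z,u)
    y=np.cos(roll)*u+np.sin(roll)*v
    return np.column_stack([np.cross(y,z),y,z])
C=np.array([[a,b,c] for a in(-1,1) for b in(-1,1) for c in(-1,1)])*[.009,.05,.012]
def mask_near(cam,t,p):
    r=robot.read_camera(cam);px=proj(r,np.array([p]))[0]
    ms=[m["mask"] for m in robot.masks_of(cam,t)]
    ms=[m for m in ms if m.any()]
    d=[np.linalg.norm(np.argwhere(m).mean(0)[::-1]-px) for m in ms]
    i=int(np.argmin(d));return r,ms[i],d[i]
E
python3 - <<'E'
from h import *
p0=np.array([.513,.008,.26]);obs=[]
for c in("side","top"):
    r,m,d=mask_near(c,"handle",p0)
    print(c,d,m.sum()); obs.append((r,m))
    for t in("handle","gearbox","cap","tray_clear"):
        print(t,[np.round(q["centre"],4).tolist() for q in robot.pinpoint(c,t)][:2])
    # crop
    x,y=proj(r,np.array([p0]))[0].astype(int)
    k=r["pixels"][y-45:y+55,x-55:x+45,::-1].copy(); 
    mk=m[y-45:y+55,x-55:x+45].astype(np.uint8)
    k=cv2.resize(k,(400,400),interpolation=cv2.INTER_CUBIC)
    cs,_=cv2.findContours(cv2.resize(mk,(400,400)),0,2);cv2.drawContours(k,cs,-1,(0,255,0),1)
    obs[-1]+= (k,)
cv2.imwrite("pics/crop1.png",np.hstack([o[2] for o in obs]))
E
```

```text
side 8.43378349843757 345
handle [[0.5136, 0.0106, 0.2595], [0.3075, 0.3019, 0.0087]]
gearbox [[0.5829, -0.0089, 0.1563]]
cap [[0.5918, -0.0103, 0.1372], [0.2173, 0.3501, 0.0412]]
tray_clear [[0.4464, -0.342, 0.008]]
top 37.13896553732662 1873
handle [[0.3115, 0.3091, 0.0113], [0.729, 0.27, 0.0025]]
gearbox [[0.5809, -0.0118, 0.1541]]
cap [[0.2166, 0.3543, 0.0395], [0.5952, -0.0143, 0.1396]]
tray_clear [[0.4457, -0.336, 0.003]]
```

View pics/crop1.png

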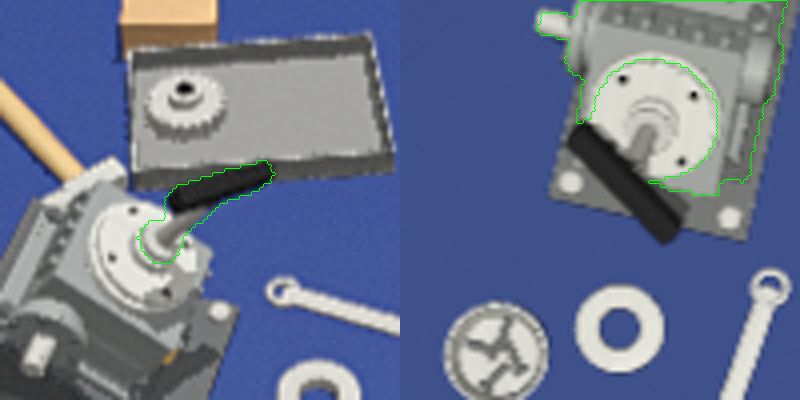

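The crop shows a full-size four-hole cap seated on the reducer's rim, and the black T-bar at side crop (220,185) / top crop (627,183). That is the right one. The handle mask also takes in rod, so I'll fit the bar to its black pixels.

```bash
cat >> h.py <<'E'
def fit(p0,az=None,roll0=None,cams=("side","top"),zfix=None):
    obs=[]
    for c in cams:
        r=robot.read_camera(c);x,y=proj(r,np.array([p0]))[0].astype(int)
        im=r["pixels"].astype(int);m=np.zeros((400,640),np.uint8);s=28
        w=im[y-s:y+s,x-s:x+s];m[y-s:y+s,x-s:x+s]=(w.max(2)<75)
        n,l,st,ce=cv2.connectedComponentsWithStats(m)
        i=1+int(np.argmax(st[1:,4]));obs.append((r,(l==i).astype(np.float32)))
    K=4
    def cost(v):
        z=axis(v[4]) if zfix is None else zfix
        P=v[:3]+C@frame(z,v[3]).T;s=0
        for r,m in obs:
            h=cv2.convexHull(proj(r,P).astype(np.float32))
            a=np.zeros((400*K,640*K),np.uint8) if 0 else None
            x0,y0=proj(r,np.array([p0]))[0].astype(int)-32
            a=np.zeros((64*K,64*K),np.float32)
            cv2.fillConvexPoly(a,np.round(((h-[x0,y0]+.5)*K)*16).astype(np.int32),1,shift=4)
            a=cv2.resize(a,(64,64),interpolation=cv2.INTER_AREA)
            s+=np.abs(a-m[y0:y0+64,x0:x0+64]).sum()
        if zfix is None: s+=200*(v[4]-az)**2
        return s
    best=None
    for rl in ([roll0] if roll0 is not None else np.arange(0,np.pi,.26)):
        v0=np.r_[p0,rl,az if az is not None else 0]
        S=np.vstack([v0]+[v0+d for d in np.diag([.006,.006,.006,.2,.1])])
        q=minimize(cost,v0,method="Nelder-Mead",options=dict(initial_simplex=S,maxiter=500,xatol=1e-4,fatol=.05))
        if best is None or q.fun<best.fun:best=q
    return best,[m.sum() for _,m in obs]
E
python3 - <<'E'
from h import *
p0=np.array([.513,.009,.26]);az0=np.arctan2(.009+.010,.513-.582)
b,n=fit(p0,az0);print(az0,b.x,b.fun,n)
b,n=fit(p0,az0);print(b.x,b.fun,n)
z=axis(b.x[4]);R=frame(z,b.x[3]);print(np.round(R,3).tolist(),np.round(b.x[:3]-z*.1245,4))
E
```

```text
2.872889628954622 [0.51498118 0.00730905 0.25916319 2.41583248 3.01844721] 97.17490164705535 [np.float32(186.0), np.float32(315.0)]
[0.51577253 0.00784879 0.25853162 2.4614162  2.96187318] 96.83361461331265 [np.float32(186.0), np.float32(315.0)]
[[0.514, 0.646, -0.564], [-0.733, 0.673, 0.103], [0.446, 0.361, 0.819]] [ 0.586  -0.0049  0.1565]
```

```bash
sed -i 's/(w.max(2)<75)/(w.max(2)<TH)/; s/^C=np/TH=75\nC=np/' h.py
python3 - <<'E'
import h;from h import *
p0=np.array([.5145,.0085,.259])
for az in (2.87,2.93,2.99):
  for h.TH in (65,85,100):
    b,n=fit(p0,roll0=2.45,zfix=axis(az));print(az,h.TH,np.round(b.x[:4],4),round(b.fun,1),n)
for cam in("side","top"):
    r=robot.read_camera(cam);x,y=proj(r,np.array([p0]))[0].astype(int)
    print(r["pixels"].max(2)[y-14:y+14:2,x-20:x+20:2])
E
```

```text
2.87 65 [0.5152 0.0076 0.2583 2.5295] 127.8 [np.float32(175.0), np.float32(296.0)]
2.87 85 [0.5157 0.0071 0.2601 2.5508] 191.8 [np.float32(288.0), np.float32(340.0)]
2.87 100 [0.5153 0.0074 0.261  2.5316] 234.7 [np.float32(357.0), np.float32(366.0)]
2.93 65 [0.516  0.0081 0.259  2.483 ] 124.4 [np.float32(176.0), np.float32(296.0)]
2.93 85 [0.5151 0.0075 0.2617 2.4945] 180.9 [np.float32(288.0), np.float32(341.0)]
2.93 100 [0.5149 0.0072 0.2617 2.4865] 227.3 [np.float32(356.0), np.float32(366.0)]
2.99 65 [0.5157 0.0085 0.2593 2.4469] 123.0 [np.float32(174.0), np.float32(296.0)]
2.99 85 [0.5154 0.0067 0.2607 2.4321] 183.5 [np.float32(293.0), np.float32(340.0)]
2.99 100 [0.5149 0.0071 0.2615 2.4232] 221.9 [np.float32(357.0), np.float32(365.0)]
[[166 163 103 109 117 109 110 114 100 115 166 166 163 165 165 163 164 164
  166 165]
 [166 165 127 126 114 110 122 125 128 167 162 165 165 164 164 162 165 165
  165 164]
 [163 166 164 166 166 166 167 166 167 164 163 165 164 164 164 166 166 164
  164 165]
 [163 165 166 163 164 163 165 166 164 167 166 164 166 166 166 167 163 170
  172 172]
 [166 166 
[... 1331 characters left out ...]
 221 174
  187 184]
 [139 129 124 187 187 124 106  44  40  41  37  28  61 135 210 214 216 195
  173 165]
 [139 130 149 215 217 168 117 106  43  40  41  37  27  58  99 134 165 165
  165 165]
 [139 116 121 196 210 130 117 120 104  40  38  41  38  27  45  77 114 126
  150 163]
 [139 105 116 116 119 119 119 120 121 103  41  39  41  37  27  55  76  75
  115 129]
 [140 139 139 140 119  91 108 115 116 122 102  42  39  41  36  25  55  75
   76 120]
 [139 139 139 139 139 139 139 139 132 109  95  99  41  39  41  36  27  55
   98 120]
 [140 139 139 139 139 139 139 139 139 139 140 139 116  39  39  40  36  26
   99 121]
 [139 140 139 139 139 139 139 139 139 139 139 139 140  98  38  39  40  54
  105  98]]
```

```bash
cat >> h.py <<'E'
from scipy.spatial.transform import Rotation as Ro
H=np.array([.5153,.0078,.2595]);AZ=2.92;RL=2.49;Z=axis(AZ)
def Rt(roll,s):
    F=frame(Z,roll);return np.column_stack([s*F[:,1],s*F[:,0],-F[:,2]])
def rows(p1,R1,n,s=None,nr=None):
    s=s or robot.state();p=s["tool_pos"];R=s["tool_rot"];nr=nr or n
    w=Ro.from_matrix(R.T@R1).as_rotvec();out=[]
    print("rotvec",np.round(w,3),"shift tool cm",np.round(R.T@(p1-p)*100,2))
    for i in range(n):
        d=R.T@(p1-p)/(n-i)*100
        k=w/nr if i<nr else w*0
        out.append([np.round(d,2).tolist(),np.round(k,3).tolist()])
        p=p+R@d/100;R=R@Ro.from_rotvec(k).as_matrix()
    return out
E
python3 - <<'E'
from h import *
P=H+.08*Z
for s in(1,-1):
    R=Rt(RL,s);print(s,np.round(R,2).tolist());q=rows(P,R,15)
    for a in q:print(a)
E
```

```text
1 [[0.66, 0.5, 0.56], [0.67, -0.73, -0.13], [0.35, 0.46, -0.82]]
rotvec [-0.404  0.464 -0.394] shift tool cm [ 45.59 -53.22  -7.93]
[[3.04, -3.55, -0.53], [-0.027, 0.031, -0.026]]
[[3.15, -3.45, -0.53], [-0.027, 0.031, -0.026]]
[[3.25, -3.35, -0.52], [-0.027, 0.031, -0.026]]
[[3.36, -3.25, -0.51], [-0.027, 0.031, -0.026]]
[[3.46, -3.15, -0.49], [-0.027, 0.031, -0.026]]
[[3.55, -3.05, -0.46], [-0.027, 0.031, -0.026]]
[[3.64, -2.94, -0.43], [-0.027, 0.031, -0.026]]
[[3.73, -2.83, -0.39], [-0.027, 0.031, -0.026]]
[[3.82, -2.72, -0.35], [-0.027, 0.031, -0.026]]
[[3.9, -2.61, -0.31], [-0.027, 0.031, -0.026]]
[[3.97, -2.5, -0.25], [-0.027, 0.031, -0.026]]
[[4.04, -2.39, -0.19], [-0.027, 0.031, -0.026]]
[[4.11, -2.28, -0.13], [-0.027, 0.031, -0.026]]
[[4.17, -2.17, -0.06], [-0.027, 0.031, -0.026]]
[[4.23, -2.06, 0.01], [-0.027, 0.031, -0.026]]
-1 [[-0.66, -0.5, 0.56], [-0.67, 0.73, -0.13], [-0.35, -0.46, -0.82]]
rotvec [0.637 0.554 2.621] shift tool cm [ 45.59 -53.22  -7.93]
[[3.04, -3.55, -0.53], [0.042, 0.037, 0.175]]
[[2.39, -4.04, -0.27], [0.042, 0.037, 0.175]]
[[1.65, -4.4, -0.01], [0.042, 0.037, 0.175]]
[[0.86, -4.62, 0.23], [0.042, 0.037, 0.175]]
[[0.03, -4.68, 0.44], [0.042, 0.037, 0.175]]
[[-0.8, -4.59, 0.62], [0.042, 0.037, 0.175]]
[[-1.61, -4.35, 0.77], [0.042, 0.037, 0.175]]
[[-2.37, -3.97, 0.87], [0.042, 0.037, 0.175]]
[[-3.05, -3.45, 0.93], [0.042, 0.037, 0.175]]
[[-3.64, -2.83, 0.94], [0.042, 0.037, 0.175]]
[[-4.1, -2.11, 0.9], [0.042, 0.037, 0.175]]
[[-4.44, -1.33, 0.82], [0.042, 0.037, 0.175]]
[[-4.62, -0.5, 0.69], [0.042, 0.037, 0.175]]
[[-4.66, 0.34, 0.52], [0.042, 0.037, 0.175]]
[[-4.54, 1.16, 0.32], [0.042, 0.037, 0.175]]
```

Request:
jog_arm(series=[[[3.0,-3.5,-1.0],[-0.027,0.031,-0.026]],[[3.1,-3.5,-1.0],[-0.027,0.031,-0.026]],[[3.2,-3.4,-0.6],[-0.027,0.031,-0.026]],[[3.4,-3.2,-0.5],[-0.027,0.031,-0.026]],[[3.5,-3.1,-0.5],[-0.027,0.031,-0.026]],[[3.5,-3.0,-0.5],[-0.027,0.031,-0.026]],[[3.6,-2.9,-0.4],[-0.027,0.031,-0.026]],[[3.7,-2.8,-0.4],[-0.027,0.031,-0.026]],[[3.8,-2.7,-0.3],[-0.027,0.031,-0.026]],[[3.9,-2.6,-0.3],[-0.027,0.031,-0.026]],[[4.0,-2.5,-0.2],[-0.027,0.031,-0.026]],[[0,0,0],[0,0,0]]], claw=6, grip_force=30)

```text
time_s: 4.0
tool_pos: [0.3853, -0.1745, 0.3114]
tool_rot: [[0.782, 0.48, 0.397], [0.562, -0.818, -0.118], [0.268, 0.315, -0.91]]
force: [0.0, -0.3, 0.9]
opening: 0.651
gripper_force: 0.0
```

Run:
```python
from h import *
s=robot.state();print(s["qpos"].round(3),s["tool_pos"].round(4),s["time_s"])
for a in rows(H+.08*Z,Rt(RL,1),5):print(a)
```

```text
[ 1.065 -0.307 -0.528  2.294 -0.381  0.727 -0.232] [ 0.3853 -0.1745  0.3114] 4.0
rotvec [-0.123  0.142 -0.111] shift tool cm [ 17.85 -11.22  -0.13]
[[3.57, -2.24, -0.03], [-0.025, 0.028, -0.022]]
[[3.62, -2.16, 0.02], [-0.025, 0.028, -0.022]]
[[3.67, -2.08, 0.07], [-0.025, 0.028, -0.022]]
[[3.71, -2.0, 0.13], [-0.025, 0.028, -0.022]]
[[3.75, -1.93, 0.18], [-0.025, 0.028, -0.022]]
```

Request:
jog_arm(series=[[[3.6,-2.2,0],[-0.025,0.028,-0.022]],[[3.6,-2.2,0],[-0.025,0.028,-0.022]],[[3.7,-2.1,0.1],[-0.025,0.028,-0.022]],[[3.7,-2.0,0.1],[-0.025,0.028,-0.022]],[[3.7,-1.9,0.2],[-0.025,0.028,-0.022]],[[0,0,0],[0,0,0]],[[0,0,0],[0,0,0]]])

```text
time_s: 4.88
tool_pos: [0.4564, -0.0309, 0.3205]
tool_rot: [[0.702, 0.489, 0.519], [0.635, -0.759, -0.144], [0.323, 0.43, -0.843]]
force: [0.5, -0.9, 0.3]
opening: 0.652
gripper_force: 0.0
```

Run:
```python
from h import *
s=robot.state();print(s["qpos"].round(3),s["tool_pos"].round(4),s["time_s"])
print(rows(H+.08*Z,Rt(RL,1),1));print(rows(H,Rt(RL,1),1))
h_=__import__("h");h_.TH=60
for c in("side","top"):
    r=robot.read_camera(c);x,y=proj(r,H[None])[0].astype(int)
    cv2.imwrite(f"pics/a_{c}.png",cv2.resize(r["pixels"][y-70:y+60,x-70:x+60,::-1],(400,400)))
cv2.imwrite("pics/a.png",np.hstack([cv2.imread(f"pics/a_{c}.png") for c in("side","top")]))
```

```text
[ 0.413 -0.289 -0.466  2.325  0.104  0.539 -1.062] [ 0.4564 -0.0309  0.3205] 4.875
rotvec [-0.018  0.047 -0.034] shift tool cm [ 4.23 -2.82 -0.35]
[[[4.23, -2.82, -0.35], [-0.018, 0.047, -0.034]]]
rotvec [-0.018  0.047 -0.034] shift tool cm [ 4.61 -2.68  7.64]
[[[4.61, -2.68, 7.64], [-0.018, 0.047, -0.034]]]
```

View pics/a.png

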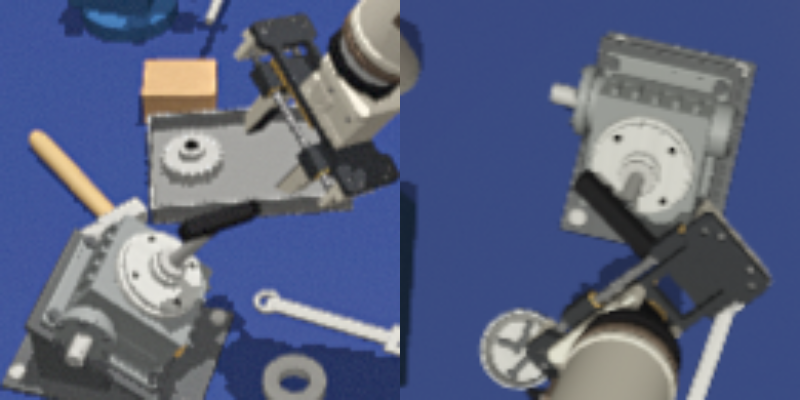

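The picture shows the gripper beside and above the bar, with the cap untouched: bar at crop side (220,220), top (615,210). The move fell about 5 cm short, so I'll finish the alignment.

Request:
jog_arm(series=[[[1.4,-0.9,-0.1],[-0.006,0.015,-0.011]],[[1.4,-0.9,-0.1],[-0.006,0.016,-0.011]],[[1.4,-1.0,-0.1],[-0.006,0.016,-0.012]],[[0,0,0],[0,0,0]],[[0,0,0],[0,0,0]]])

```text
time_s: 5.6
tool_pos: [0.4699, 0.0186, 0.3246]
tool_rot: [[0.658, 0.503, 0.56], [0.667, -0.734, -0.125], [0.348, 0.456, -0.819]]
force: [-0.0, -0.9, 0.3]
opening: 0.654
gripper_force: 0.0
```

Run:
```python
from h import *
s=robot.state();print(s["qpos"].round(3),s["tool_pos"].round(4),s["time_s"])
for a in rows(H,Rt(RL,1),4):print(a)
```

```text
[ 0.423 -0.287 -0.599  2.319  0.162  0.503 -1.196] [0.4699 0.0186 0.3246] 5.6
rotvec [-0.    -0.001  0.001] shift tool cm [0.01 0.1  8.01]
[[0.0, 0.03, 2.0], [-0.0, -0.0, 0.0]]
[[0.0, 0.03, 2.0], [-0.0, -0.0, 0.0]]
[[0.0, 0.03, 2.0], [-0.0, -0.0, 0.0]]
[[0.0, 0.03, 2.0], [-0.0, -0.0, 0.0]]
```

Request:
jog_arm(series=[[[0,0.03,2.0],[0,0,0]],[[0,0.03,2.0],[0,0,0]],[[0,0.03,2.0],[0,0,0]],[[0,0,2.0],[0,0,0]],[[0,0,0],[0,0,0]],[[0,0,0],[0,0,0]]])

```text
time_s: 6.35
tool_pos: [0.5152, 0.0088, 0.2598]
tool_rot: [[0.658, 0.504, 0.56], [0.668, -0.734, -0.125], [0.348, 0.456, -0.819]]
force: [-0.1, -0.6, 0.2]
opening: 0.654
gripper_force: 0.0
```

Request:
jog_arm(series=[[[0,0,0],[0,0,0]],[[0,0,0],[0,0,0]],[[0,0,0],[0,0,0]],[[0,0,0],[0,0,0]],[[0,0,0],[0,0,0]],[[0,0,0],[0,0,0]],[[0,0,0],[0,0,0]]], claw=0, grip_force=20)

```text
time_s: 7.22
tool_pos: [0.5154, 0.0097, 0.2596]
tool_rot: [[0.656, 0.505, 0.561], [0.669, -0.733, -0.124], [0.348, 0.456, -0.819]]
force: [-1.9, 0.4, 2.0]
opening: 0.195
gripper_force: 20.0
```

Run:
```python
from h import *
s=robot.state();print({k:np.round(v,3) for k,v in s.items()})
print(rows(H,Rt(RL,1),1)); T=s["tool_rot"].T;print("tool F",T@s["force"],"M",T@s["wrist_torque"])
ims=[]
for c in("side","top"):
    r=robot.read_camera(c);x,y=proj(r,H[None])[0].astype(int)
    ims.append(cv2.resize(r["pixels"][y-50:y+50,x-50:x+50,::-1],(400,400)))
cv2.imwrite("pics/b.png",np.hstack(ims))
```

```text
{'time_s': np.float64(7.225), 'qpos': array([ 0.677, -0.051, -0.881,  2.324,  0.632,  0.349, -1.627]), 'joint_velocities': array([ 0.   ,  0.001,  0.001,  0.002,  0.001,  0.001, -0.001]), 'joint_efforts': array([ 5.6400e-01, -1.5587e+01,  1.5180e+00, -2.6650e+01,  9.7000e-01,
       -1.7520e+00, -5.0000e-03]), 'tool_pos': array([0.515, 0.01 , 0.26 ]), 'tool_rot': array([[ 0.656,  0.505,  0.561],
       [ 0.669, -0.733, -0.124],
       [ 0.348,  0.456, -0.819]]), 'force': array([-1.856,  0.374,  2.04 ]), 'wrist_torque': array([0.272, 0.769, 0.042]), 'gripper_force': np.float64(19.996), 'opening': np.float64(0.195)}
rotvec [-0.001 -0.003  0.003] shift tool cm [-0.13  0.13  0.03]
[[[-0.13, 0.13, 0.03], [-0.001, -0.003, 0.003]]]
tool F [-0.25752362 -0.27975527 -2.75724726] M [ 0.70764009 -0.40735724  0.02318067]
```

View pics/b.png

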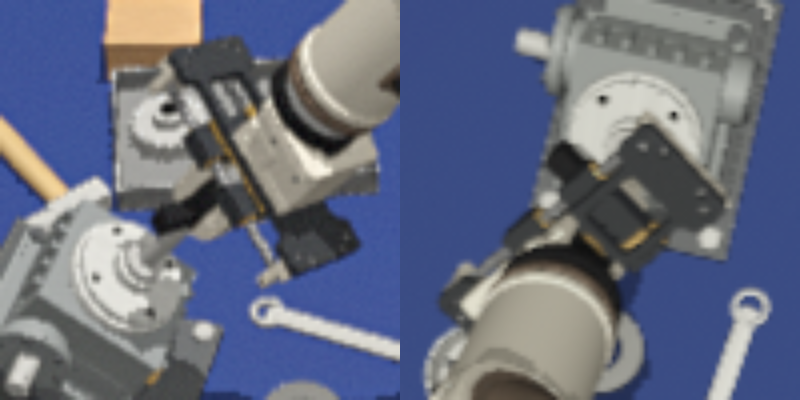

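The picture shows the fingers holding the black bar near its middle (side crop (200,205), top crop (590,190)), with an opening of 18 mm. I'll try a short turn.

Request:
jog_arm(series=[[[0,0,0.02],[0,0,0.15]],[[0,0,0.02],[0,0,0.15]],[[0,0,0.02],[0,0,0.15]],[[0,0,0.02],[0,0,0.15]],[[0,0,0],[0,0,0]]])

```text
time_s: 7.95
tool_pos: [0.5162, 0.0084, 0.2594]
tool_rot: [[0.827, 0.045, 0.561], [0.139, -0.982, -0.125], [0.545, 0.181, -0.818]]
force: [-1.4, -1.5, 3.7]
opening: 0.195
gripper_force: 20.0
```

```bash
cat >> h.py <<'E'
def rep():
    s=robot.state();T=s["tool_rot"].T
    print(s["time_s"],s["qpos"].round(3),s["tool_pos"].round(4),"op",s["opening"].round(3),"F",(T@s["force"]).round(2),"M",(T@s["wrist_torque"]).round(3),"rot",Ro.from_matrix(Rt(RL,1).T@s["tool_rot"]).as_rotvec().round(3))
E
python3 -c "
from h import *
rep()"
```

```text
Traceback (most recent call last):
  File "h.py", line 65, in rep
    print(s["time_s"],s["qpos"].round(3),s["tool_pos"].round(4),"op",s["opening"].round(3),"F",(T@s["force"]).round(2),"M",(T@s["wrist_torque"]).round(3),"rot",Ro.from_matrix(Rt(RL,1).T@s["tool_rot"]).as_rotvec().round(3))
                                                                     ^^^^^^^^^^^^^^^^^^
AttributeError: 'float' object has no attribute 'round'
```

```bash
sed -i 's/s\["opening"\].round(3)/round(s["opening"],3)/' h.py; python3 -c "
from h import *
rep()"
```

```text
7.95 [ 0.737 -0.05  -0.936  2.322  0.632  0.346 -2.223] [0.5162 0.0084 0.2594] op 0.195 F [ 0.7   2.09 -3.62] M [-0.673 -0.385  0.06 ] rot [-0.     0.002  0.597]
```

Request:
jog_arm(series=[[[0,0,0.02],[0,0,0.15]],[[0,0,0.02],[0,0,0.15]],[[0,0,0.02],[0,0,0.15]],[[0,0,0.02],[0,0,0.15]],[[0,0,0.02],[0,0,0.15]],[[0,0,0.02],[0,0,0.15]],[[0,0,0],[0,0,0]]])

```text
time_s: 8.82
tool_pos: [0.5155, 0.0074, 0.2583]
tool_rot: [[0.574, -0.597, 0.56], [-0.653, -0.747, -0.127], [0.494, -0.293, -0.819]]
force: [-0.9, -3.3, -0.9]
opening: 0.191
gripper_force: 20.0
```

```bash
python3 -c "
from h import *
rep()"
```

```text
8.825 [ 1.336 -0.185 -1.429  2.317  0.091  0.274 -2.555] [0.5155 0.0074 0.2583] op 0.191 F [1.17 3.29 0.65] M [-1.182 -0.304  0.069] rot [-1.000e-03  1.000e-03  1.455e+00]
```

Positive tool turns run q7 down to its limit, so I'll let go, back off, turn the tool back half a turn and grip the bar again.

Request:
jog_arm(series=[[[0,0,0],[0,0,0]],[[0,0,0],[0,0,0]],[[0,0,0],[0,0,0]],[[0,0,0],[0,0,0]],[[0,0,-1.5],[0,0,0]],[[0,0,-2.0],[0,0,0]],[[0,0,-2.0],[0,0,0]],[[0,0,-1.0],[0,0,0]],[[0,0,0],[0,0,0]]], claw=6)

```text
time_s: 9.95
tool_pos: [0.4801, 0.0183, 0.3125]
tool_rot: [[0.575, -0.594, 0.563], [-0.653, -0.748, -0.122], [0.493, -0.297, -0.817]]
force: [0.8, -0.5, 0.1]
opening: 0.654
gripper_force: 0.0
```

```bash
python3 -c "
from h import *
rep()"
```

```text
9.95 [ 0.734 -0.3   -0.849  2.317 -0.028  0.444 -2.464] [0.4801 0.0183 0.3125] op 0.654 F [ 0.86 -0.13  0.41] M [-0.262 -0.673  0.082] rot [0.004 0.004 1.455]
```

Request:
jog_arm(series=[[[0,0,0],[0,0,-0.18]],[[0,0,0],[0,0,-0.18]],[[0,0,0],[0,0,-0.18]],[[0,0,0],[0,0,-0.18]],[[0,0,0],[0,0,-0.18]],[[0,0,0],[0,0,-0.18]],[[0,0,0],[0,0,-0.18]],[[0,0,0],[0,0,-0.18]],[[0,0,0],[0,0,-0.18]],[[0,0,0],[0,0,0]]])

```text
time_s: 11.2
tool_pos: [0.4797, 0.0175, 0.3112]
tool_rot: [[0.568, 0.603, 0.561], [0.777, -0.618, -0.123], [0.272, 0.505, -0.819]]
force: [0.5, 0.2, 0.1]
opening: 0.651
gripper_force: 0.0
```

```bash
python3 -c "
from h import *
rep()"
```

```text
11.2 [ 0.301 -0.227 -0.51   2.326  0.31   0.475 -1.177] [0.4797 0.0175 0.3112] op 0.651 F [0.41 0.24 0.14] M [ 0.518 -0.275 -0.025] rot [ 0.002  0.003 -0.162]
```

Request:
jog_arm(series=[[[0,0,0],[0,0,-0.17]],[[0,0,0],[0,0,-0.17]],[[0,0,0],[0,0,-0.17]],[[0,0,0],[0,0,-0.17]],[[0,0,0],[0,0,-0.17]],[[0,0,0],[0,0,-0.17]],[[0,0,0],[0,0,-0.17]],[[0,0,0],[0,0,-0.17]],[[0,0,0],[0,0,-0.16]],[[0,0,0],[0,0,0]]])

```text
time_s: 12.45
tool_pos: [0.4798, 0.0174, 0.3116]
tool_rot: [[-0.571, 0.6, 0.561], [0.659, 0.742, -0.123], [-0.49, 0.299, -0.819]]
force: [0.2, 0.4, 0.4]
opening: 0.658
gripper_force: 0.0
```

```bash
python3 -c "
from h import *
rep()
for a in rows(np.array([.5157,.008,.258]),Rt(RL,1)@Ro.from_rotvec([0,0,1.455-np.pi]).as_matrix(),4):print(a)
b,n=fit(np.array([.5157,.008,.258]),roll0=RL-1.455,zfix=Z,cams=('side',));print(b.x,b.fun,n)"
```

```text
12.45 [-0.027 -0.214 -0.233  2.334  0.467  0.511  0.186] [0.4798 0.0174 0.3116] op 0.658 F [-0.    0.53 -0.24] M [0.235 0.503 0.053] rot [-0.002  0.003 -1.679]
rotvec [ 0.003 -0.001 -0.008] shift tool cm [-0.04 -0.15  6.52]
[[-0.01, -0.04, 1.63], [0.001, -0.0, -0.002]]
[[-0.01, -0.04, 1.63], [0.001, -0.0, -0.002]]
[[-0.01, -0.03, 1.63], [0.001, -0.0, -0.002]]
[[-0.01, -0.03, 1.63], [0.001, -0.0, -0.002]]
[ 0.67560955 -0.11788833 -0.16224136  4.47894418  0.65146508] 321.0 [np.float32(321.0)]
```

Request:
jog_arm(series=[[[0,-0.04,1.6],[0,0,-0.002]],[[0,-0.04,1.6],[0,0,-0.002]],[[0,-0.04,1.6],[0,0,-0.002]],[[0,-0.03,1.6],[0,0,-0.002]],[[0,0,0.1],[0,0,0]],[[0,0,0],[0,0,0]]])

```text
time_s: 13.25
tool_pos: [0.5154, 0.0081, 0.2585]
tool_rot: [[-0.576, 0.594, 0.561], [0.651, 0.749, -0.123], [-0.494, 0.294, -0.818]]
force: [-0.0, 0.7, 0.5]
opening: 0.653
gripper_force: 0.0
```

Request:
jog_arm(series=[[[0,0,0],[0,0,0]],[[0,0,0],[0,0,0]],[[0,0,0],[0,0,0]],[[0,0,0],[0,0,0]],[[0,0,0],[0,0,0]],[[0,0,0],[0,0,0]],[[0,0,0.02],[0,0,0.1]],[[0,0,0.02],[0,0,0.1]],[[0,0,0.02],[0,0,0.1]],[[0,0,0.02],[0,0,0.1]],[[0,0,0],[0,0,0]]], claw=0)

```text
time_s: 14.62
tool_pos: [0.5152, 0.007, 0.2575]
tool_rot: [[-0.299, 0.772, 0.56], [0.891, 0.436, -0.125], [-0.341, 0.462, -0.819]]
force: [-7.2, -0.8, 7.0]
opening: 0.196
gripper_force: 20.0
```

```bash
python3 -c "
from h import *
rep()"
```

```text
14.625 [ 0.071 -0.047 -0.298  2.341  0.717  0.368 -0.428] [0.5152 0.007  0.2575] op 0.196 F [-0.97 -2.72 -9.64] M [ 1.256 -0.038  0.014] rot [-1.000e-03  1.000e-03 -1.289e+00]
```

Request:
jog_arm(series=[[[0,0,0],[0,0,0.1]],[[0,0,0.01],[0,0,0.1]],[[0,0,0],[0,0,0]]])

```text
time_s: 15.0
tool_pos: [0.5149, 0.0068, 0.2573]
tool_rot: [[-0.14, 0.817, 0.56], [0.96, 0.251, -0.126], [-0.243, 0.52, -0.819]]
force: [-8.8, -0.8, 7.0]
opening: 0.19
gripper_force: 20.0
```

```bash
python3 -c "
from h import *
rep()"
```

```text
15.0 [ 0.082 -0.047 -0.308  2.342  0.716  0.369 -0.627] [0.5149 0.0068 0.2573] op 0.19 F [ -1.28  -3.76 -10.58] M [ 1.534 -0.349  0.043] rot [-0.     0.    -1.089]
```

Request:
jog_arm(series=[[[0,0,0.01],[0,0,0.1]],[[0,0,0.01],[0,0,0.1]],[[0,0,0],[0,0,0]]])

```text
time_s: 15.38
tool_pos: [0.5147, 0.0067, 0.257]
tool_rot: [[0.024, 0.828, 0.56], [0.99, 0.057, -0.126], [-0.137, 0.557, -0.819]]
force: [-11.3, -2.2, 9.1]
opening: 0.203
gripper_force: 20.5
```

```bash
python3 -c "
from h import *
rep()"
```

```text
15.375 [ 0.092 -0.047 -0.319  2.342  0.717  0.368 -0.826] [0.5147 0.0067 0.257 ] op 0.203 F [ -3.71  -4.43 -13.52] M [ 1.697 -0.708 -0.502] rot [-0.    -0.    -0.891]
```

Request:
jog_arm(series=[[[0,0,0.01],[0,0,0.1]],[[0,0,0.01],[0,0,0.1]],[[0,0,0],[0,0,0]]])

```text
time_s: 15.75
tool_pos: [0.5148, 0.0072, 0.2568]
tool_rot: [[0.187, 0.807, 0.56], [0.982, -0.14, -0.126], [-0.023, 0.573, -0.819]]
force: [-12.1, -1.4, 9.1]
opening: 0.218
gripper_force: 22.0
```

```bash
python3 -c "
from h import *
rep()"
```

```text
15.75 [ 0.102 -0.046 -0.329  2.342  0.717  0.367 -1.026] [0.5148 0.0072 0.2568] op 0.218 F [ -3.8   -4.41 -14.03] M [ 1.555 -0.805 -0.661] rot [-0.     0.    -0.692]
```

The rod is hard down: the turning torque jumped to 0.6 N m after about 2.15 rad, and the bar began to turn in the pads. I'll back the tool off to square the pads with the bar, then grip harder.

Request:
jog_arm(series=[[[0,0,-0.03],[0,0,-0.06]],[[0,0,-0.03],[0,0,-0.06]],[[0,0,0],[0,0,0]]])

```text
time_s: 16.12
tool_pos: [0.5146, 0.0078, 0.2566]
tool_rot: [[0.089, 0.824, 0.559], [0.992, -0.023, -0.124], [-0.09, 0.566, -0.82]]
force: [-5.4, -0.1, 0.1]
opening: 0.203
gripper_force: 19.5
```

```bash
python3 -c "
from h import *
rep()"
```

```text
16.125 [ 0.095 -0.046 -0.323  2.342  0.714  0.367 -0.904] [0.5146 0.0078 0.2566] op 0.203 F [-0.59 -4.4  -3.04] M [ 1.587 -0.075 -0.176] rot [ 0.001  0.002 -0.811]
```

Request:
jog_arm(series=[[[0,-0.03,0],[0,0,-0.04]],[[0,0,0],[0,0,0]],[[0,0,0],[0,0,0]]], grip_force=55)

```text
time_s: 16.5
tool_pos: [0.5146, 0.0078, 0.2566]
tool_rot: [[0.057, 0.827, 0.56], [0.992, 0.015, -0.124], [-0.111, 0.562, -0.819]]
force: [-4.9, -0.7, -0.3]
opening: 0.189
gripper_force: 53.7
```

```bash
python3 -c "
from h import *
rep()"
```

```text
16.5 [ 0.093 -0.046 -0.321  2.342  0.714  0.367 -0.866] [0.5146 0.0078 0.2566] op 0.189 F [-0.95 -4.21 -2.44] M [1.789 0.084 0.048] rot [ 0.001  0.002 -0.849]
```

Request:
jog_arm(series=[[[0,0,-0.2],[0,0,0]],[[0,0,-0.2],[0,0,0]],[[0,0,-0.2],[0,0,0]],[[0,0,0],[0,0,0]]])

```text
time_s: 17.0
tool_pos: [0.5117, 0.0087, 0.2616]
tool_rot: [[0.056, 0.826, 0.56], [0.992, 0.016, -0.123], [-0.111, 0.563, -0.819]]
force: [3.5, -1.1, -10.7]
opening: 0.195
gripper_force: 53.7
```

```bash
python3 -c "
from h import *
rep()"
```

```text
17.0 [ 0.089 -0.062 -0.318  2.342  0.681  0.376 -0.834] [0.5117 0.0087 0.2616] op 0.195 F [ 0.26 -3.17 10.87] M [1.554 0.305 0.007] rot [ 0.001  0.003 -0.85 ]
```

Request:
jog_arm(series=[[[0,0,-0.3],[0,0,0]],[[0,0,-0.3],[0,0,0]],[[0,0,-0.3],[0,0,0]],[[0,0,-0.3],[0,0,0]],[[0,0,-0.3],[0,0,0]],[[0,0,-0.3],[0,0,0]],[[0,0,-0.3],[0,0,0]],[[0,0,-0.5],[0,0,0]],[[0,0,-0.5],[0,0,0]],[[0,0,-0.5],[0,0,0]],[[0,0,0],[0,0,0]]])

```text
time_s: 18.38
tool_pos: [0.4921, 0.0134, 0.2926]
tool_rot: [[0.055, 0.825, 0.562], [0.992, 0.017, -0.123], [-0.111, 0.565, -0.818]]
force: [-0.6, -0.3, -5.8]
opening: 0.19
gripper_force: 53.7
```

Run:
```python
from h import *
rep()
ims=[]
for c in("side","top"):
    r=robot.read_camera(c);x,y=proj(r,H[None])[0].astype(int)
    ims.append(cv2.resize(r["pixels"][y-60:y+60,x-60:x+60,::-1],(400,400)))
cv2.imwrite("pics/c.png",np.hstack(ims))
```

```text
18.375 [ 0.049 -0.159 -0.29   2.34   0.519  0.448 -0.684] [0.4921 0.0134 0.2926] op 0.19 F [ 0.33 -3.77  4.47] M [1.606 0.326 0.019] rot [-0.002  0.004 -0.851]
```

View pics/c.png

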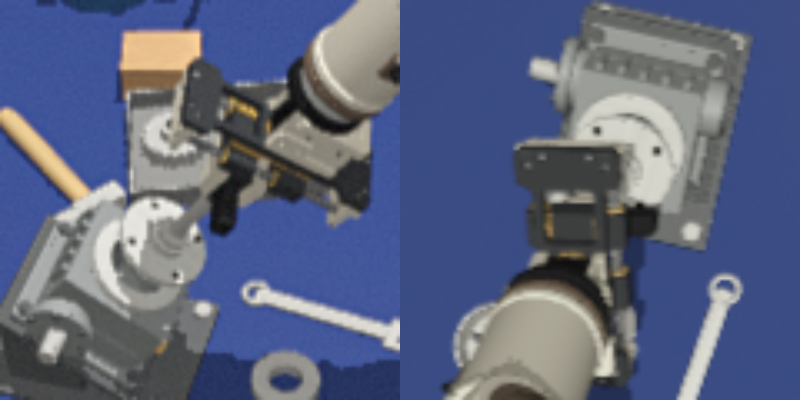

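The picture shows the cap clear of the bore, hanging on the rod (side crop (165,240), top crop (650,170)). Next I'll back off further, then carry it upright over the tray.

Request:
jog_arm(series=[[[0,0,-1.0],[0,0,0]],[[0,0,-1.2],[0,0,0]],[[0,0,-1.2],[0,0,0]],[[0,0,-0.6],[0,0,0]],[[0,0,0],[0,0,0]]])

```text
time_s: 19.1
tool_pos: [0.4696, 0.0184, 0.3256]
tool_rot: [[0.055, 0.825, 0.563], [0.992, 0.017, -0.123], [-0.111, 0.565, -0.817]]
force: [0.8, 0.4, -6.2]
opening: 0.196
gripper_force: 53.7
```

```bash
cat >> h.py <<'E'
def upright(R):
    z=R[:,2];t=np.array([0,0,-1.]);ax=np.cross(z,t);n=np.linalg.norm(ax)
    return R if n<1e-6 else Ro.from_rotvec(ax/n*np.arcsin(min(n,1))).as_matrix()@R
TC=np.array([.4455,-.338,.005])
E
python3 - <<'E'
from h import *
rep()
s=robot.state();R=upright(s["tool_rot"]);print(R.round(2).tolist())
for a in rows(TC+[0,0,.27],R,16):print(a)
E
```

```text
19.1 [ 0.    -0.259 -0.259  2.33   0.406  0.544 -0.583] [0.4696 0.0184 0.3256] op 0.196 F [ 1.15 -2.84  5.42] M [1.7   0.305 0.033] rot [-0.002  0.004 -0.851]
[[0.02, 1.0, -0.0], [1.0, -0.02, 0.0], [0.0, 0.0, -1.0]]
rotvec [0.603 0.119 0.   ] shift tool cm [-34.94  -5.47   7.16]
[[-2.18, -0.34, 0.45], [0.038, 0.007, 0.0]]
[[-2.19, -0.33, 0.44], [0.038, 0.007, 0.0]]
[[-2.19, -0.31, 0.44], [0.038, 0.007, 0.0]]
[[-2.19, -0.29, 0.43], [0.038, 0.007, 0.0]]
[[-2.2, -0.28, 0.43], [0.038, 0.007, 0.0]]
[[-2.2, -0.26, 0.42], [0.038, 0.007, 0.0]]
[[-2.2, -0.24, 0.42], [0.038, 0.007, 0.0]]
[[-2.21, -0.23, 0.41], [0.038, 0.007, 0.0]]
[[-2.21, -0.21, 0.4], [0.038, 0.007, 0.0]]
[[-2.21, -0.2, 0.39], [0.038, 0.007, 0.0]]
[[-2.21, -0.18, 0.38], [0.038, 0.007, 0.0]]
[[-2.22, -0.17, 0.37], [0.038, 0.007, 0.0]]
[[-2.22, -0.16, 0.36], [0.038, 0.007, 0.0]]
[[-2.22, -0.14, 0.35], [0.038, 0.007, 0.0]]
[[-2.23, -0.13, 0.34], [0.038, 0.007, 0.0]]
[[-2.23, -0.12, 0.33], [0.038, 0.007, 0.0]]
```

Request:
jog_arm(series=[[[-1.0,-0.2,0],[0.02,0.004,0]],[[-2.2,-0.3,0.1],[0.038,0.007,0]],[[-2.2,-0.3,0.2],[0.038,0.007,0]],[[-2.2,-0.3,0.3],[0.038,0.007,0]],[[-2.2,-0.3,0.4],[0.038,0.007,0]],[[-2.2,-0.3,0.4],[0.038,0.007,0]],[[-2.2,-0.3,0.4],[0.038,0.007,0]],[[-2.2,-0.2,0.4],[0.038,0.007,0]],[[-2.2,-0.2,0.4],[0.038,0.007,0]],[[-2.2,-0.2,0.4],[0.038,0.007,0]],[[-1.5,-0.1,0.3],[0.038,0.007,0]],[[0,0,0],[0,0,0]]])

```text
time_s: 20.6
tool_pos: [0.4491, -0.2084, 0.301]
tool_rot: [[0.029, 0.98, 0.198], [0.999, -0.019, -0.051], [-0.046, 0.199, -0.979]]
force: [-0.4, -0.6, -6.6]
opening: 0.191
gripper_force: 54.5
```

Run:
```python
from h import *
rep()
s=robot.state();R=upright(s["tool_rot"])
for a in rows(TC+[0,0,.25],R,8):print(a)
```

```text
20.6 [ 2.700e-02  1.000e-03  3.770e-01  2.041e+00 -4.000e-02  8.960e-01
  4.020e-01] [ 0.4491 -0.2084  0.301 ] op 0.191 F [-0.27 -1.66  6.43] M [ 0.494 -0.107 -0.006] rot [ 0.405 -0.1   -0.839]
rotvec [0.201 0.046 0.   ] shift tool cm [-12.74  -1.02   5.09]
[[-1.59, -0.13, 0.64], [0.025, 0.006, 0.0]]
[[-1.6, -0.11, 0.63], [0.025, 0.006, 0.0]]
[[-1.6, -0.1, 0.62], [0.025, 0.006, 0.0]]
[[-1.6, -0.08, 0.62], [0.025, 0.006, 0.0]]
[[-1.61, -0.06, 0.61], [0.025, 0.006, 0.0]]
[[-1.61, -0.05, 0.6], [0.025, 0.006, 0.0]]
[[-1.61, -0.03, 0.59], [0.025, 0.006, 0.0]]
[[-1.62, -0.02, 0.58], [0.025, 0.006, 0.0]]
```

Request:
jog_arm(series=[[[-1.6,-0.1,0.6],[0.025,0.006,0]],[[-1.6,-0.1,0.6],[0.025,0.006,0]],[[-1.6,-0.1,0.6],[0.025,0.006,0]],[[-1.6,-0.1,0.6],[0.025,0.006,0]],[[-1.6,-0.1,0.6],[0.025,0.006,0]],[[-1.6,0,0.6],[0.025,0.006,0]],[[-1.6,0,0.6],[0.025,0.006,0]],[[-1.6,0,0.6],[0.025,0.005,0]],[[0,0,0],[0,0,0]],[[0,0,0],[0,0,0]]])

```text
time_s: 21.85
tool_pos: [0.4465, -0.3346, 0.2558]
tool_rot: [[0.021, 1.0, 0.002], [1.0, -0.021, 0.003], [0.003, 0.002, -1.0]]
force: [-0.5, 0.4, -6.8]
opening: 0.193
gripper_force: 54.5
```

Run:
```python
from h import *
rep()
s=robot.state();R=upright(s["tool_rot"])
print(rows(TC+[0,0,.16],R,1))
for c in("side","top"):
    robot.read_camera(c)
    for t in("cap","handle","tray_clear"):print(c,t,[(np.round(d["centre"],4).tolist(),round(d["score"],2)) for d in robot.pinpoint(c,t)][:3])
r=robot.read_camera("side");x,y=proj(r,(TC+[0,0,.1])[None])[0].astype(int)
cv2.imwrite("pics/d.png",cv2.resize(r["pixels"][max(0,y-75):y+75,x-75:x+75,::-1],(600,600)))
```

```text
21.85 [ 0.213  0.315  0.471  1.8   -0.166  1.065  0.724] [ 0.4465 -0.3346  0.2558] op 0.193 F [ 0.36 -0.51  6.81] M [-0.111 -0.011  0.031] rot [ 0.613 -0.137 -0.824]
rotvec [ 0.002 -0.003  0.   ] shift tool cm [-0.37 -0.11  9.08]
[[[-0.37, -0.11, 9.08], [0.002, -0.003, 0.0]]]
side cap [([0.4438, -0.3366, 0.11], 0.68), ([0.2158, 0.3488, 0.0401], 0.6)]
side handle [([0.3058, 0.3007, 0.0079], 0.73)]
side tray_clear [([0.4444, -0.3407, 0.0038], 0.83), ([0.6014, -0.4638, 0.0002], 0.51)]
top cap [([0.2192, 0.3571, 0.0396], 0.98), ([0.4451, -0.3355, 0.1143], 0.79), ([0.6022, -0.4608, 0.0014], 0.62)]
top handle [([0.6071, -0.4573, -0.0022], 0.65), ([0.309, 0.3067, 0.008], 0.64), ([0.4453, -0.3327, 0.2563], 0.63)]
top tray_clear [([0.4483, -0.3344, -0.0005], 0.88)]
```

View pics/d.png

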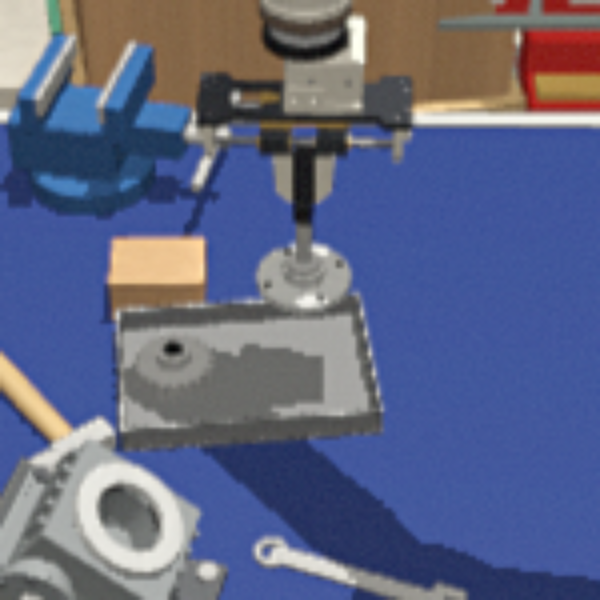

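The picture shows the cap hanging upright, flange at crop (305,275), above the clear half of the tray (270,370). The bore is empty and the rod is still in the cap. Time to lower it.

Request:
jog_arm(series=[[[-0.1,0,1.0],[0.001,-0.002,0]],[[-0.1,-0.05,1.5],[0.001,-0.001,0]],[[-0.1,-0.05,1.5],[0,0,0]],[[0,0,1.5],[0,0,0]],[[0,0,1.5],[0,0,0]],[[0,0,1.2],[0,0,0]],[[0,0,0.8],[0,0,0]],[[0,0,0.4],[0,0,0]],[[0,0,0.2],[0,0,0]],[[0,0,0],[0,0,0]]])

```text
time_s: 23.55
tool_pos: [0.4451, -0.3388, 0.1601]
tool_rot: [[0.022, 1.0, -0.001], [1.0, -0.022, -0.001], [-0.001, -0.001, -1.0]]
force: [0.3, 0.2, -6.0]
opening: 0.192
gripper_force: 54.5
```

Request:
jog_arm(series=[[[0,0,0.1],[0,0,0]],[[0,0,0.1],[0,0,0]],[[0,0,0.1],[0,0,0]],[[0,0,0],[0,0,0]]])

```text
time_s: 24.05
tool_pos: [0.4449, -0.3386, 0.1568]
tool_rot: [[0.022, 1.0, -0.001], [1.0, -0.022, -0.0], [-0.0, -0.001, -1.0]]
force: [-0.1, -0.2, -6.0]
opening: 0.189
gripper_force: 54.5
```

```bash
python3 -c "
from h import *
rep()"
```

```text
24.05 [ 0.255  0.441  0.437  1.884 -0.238  0.868  0.788] [ 0.4449 -0.3386  0.1568] op 0.189 F [-0.24 -0.04  5.98] M [-0.073 -0.058  0.019] rot [ 0.614 -0.142 -0.824]
```

Request:
jog_arm(series=[[[0,0,0.1],[0,0,0]],[[0,0,0.1],[0,0,0]],[[0,0,0.1],[0,0,0]],[[0,0,0.1],[0,0,0]],[[0,0,0.1],[0,0,0]],[[0,0,0],[0,0,0]]])

```text
time_s: 24.8
tool_pos: [0.4448, -0.3386, 0.1517]
tool_rot: [[0.022, 1.0, -0.001], [1.0, -0.022, -0.0], [-0.0, -0.001, -1.0]]
force: [0.6, 0.2, -6.4]
opening: 0.193
gripper_force: 54.5
```

Request:
jog_arm(series=[[[0,0,0.08],[0,0,0]],[[0,0,0.08],[0,0,0]],[[0,0,0],[0,0,0]]])

```text
time_s: 25.18
tool_pos: [0.4449, -0.3386, 0.1502]
tool_rot: [[0.022, 1.0, -0.001], [1.0, -0.022, -0.0], [-0.0, -0.001, -1.0]]
force: [-0.6, -0.5, -6.7]
opening: 0.19
gripper_force: 54.5
```

Request:
jog_arm(series=[[[0,0,0.06],[0,0,0]],[[0,0,0.06],[0,0,0]],[[0,0,0],[0,0,0]]])

```text
time_s: 25.55
tool_pos: [0.445, -0.3389, 0.1493]
tool_rot: [[0.022, 1.0, -0.001], [1.0, -0.022, -0.001], [-0.001, -0.001, -1.0]]
force: [-0.2, -0.3, -3.9]
opening: 0.194
gripper_force: 54.5
```

Request:
jog_arm(series=[[[0,0,0.05],[0,0,0]],[[0,0,0.05],[0,0,0]],[[0,0,0],[0,0,0]]])

```text
time_s: 25.92
tool_pos: [0.4451, -0.3395, 0.1491]
tool_rot: [[0.023, 1.0, 0.0], [1.0, -0.023, -0.001], [-0.001, 0.0, -1.0]]
force: [-2.1, 0.3, 5.4]
opening: 0.193
gripper_force: 54.5
```

It has touched down: the vertical force went from −6.7 to +5.4 N. I'll release and retreat straight up.

Request:
jog_arm(series=[[[0,0,0],[0,0,0]],[[0,0,0],[0,0,0]],[[0,0,0],[0,0,0]]], claw=1.95, grip_force=10)

```text
time_s: 26.3
tool_pos: [0.445, -0.3386, 0.148]
tool_rot: [[0.022, 1.0, -0.001], [1.0, -0.022, -0.0], [-0.0, -0.001, -1.0]]
force: [0.0, -1.1, 1.2]
opening: 0.21
gripper_force: 0.4
```

Request:
jog_arm(series=[[[0,0,0],[0,0,0]],[[0,0,0],[0,0,0]],[[0,0,0],[0,0,0]],[[0,0,0],[0,0,0]],[[0,0,-0.5],[0,0,0]],[[0,0,-1],[0,0,0]],[[0,0,-2],[0,0,0]],[[0,0,-3],[0,0,0]],[[0,0,-3],[0,0,0]],[[0,0,-2],[0,0,0]],[[0,0,0],[0,0,0]]], claw=5)

```text
time_s: 27.68
tool_pos: [0.446, -0.3395, 0.2653]
tool_rot: [[0.022, 1.0, 0.003], [1.0, -0.022, -0.002], [-0.002, 0.003, -1.0]]
force: [-0.1, -1.1, -0.6]
opening: 0.541
gripper_force: 0.0
```

Run:
```python
from h import *
rep()
ims=[]
for c in("side","top"):
    r=robot.read_camera(c)
    for t in("cap","handle","gear"):print(c,t,[(np.round(d["centre"],4).tolist(),round(d["score"],2)) for d in robot.pinpoint(c,t)][:3])
    x,y=proj(r,(TC+[0,0,.1])[None])[0].astype(int)
    ims.append(cv2.resize(r["pixels"][max(0,y-70):max(0,y-70)+140,x-70:x+70,::-1],(400,400)))
cv2.imwrite("pics/e.png",np.hstack(ims))
```

```text
27.675 [ 0.212  0.308  0.48   1.787 -0.159  1.081  0.724] [ 0.446  -0.3395  0.2653] op 0.541 F [-1.06 -0.03  0.58] M [-0.095  0.011 -0.008] rot [ 0.609 -0.142 -0.824]
side cap [([0.4431, -0.3418, -0.0009], 0.86), ([0.2163, 0.3518, 0.0419], 0.68)]
side handle [([0.4423, -0.3399, 0.1474], 0.52)]
side gear [([0.5783, -0.3374, 0.0042], 0.59)]
top cap [([0.2183, 0.3569, 0.04], 0.78), ([0.4442, -0.3407, 0.0061], 0.75)]
top handle [([0.4415, -0.3356, 0.1476], 0.56), ([0.3106, 0.3062, 0.0079], 0.5)]
top gear [([0.5828, -0.337, 0.0027], 0.92)]
```

View pics/e.png

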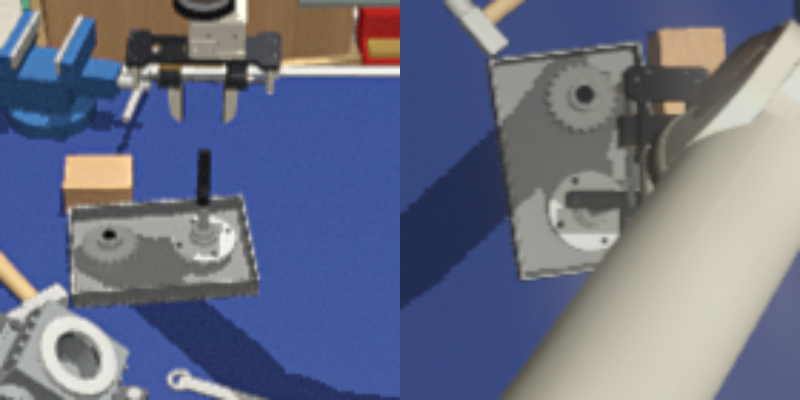

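The cap stands upright in the clear half of the tray (side crop (208,238)), with the rod in it. The gear is undisturbed at (110,245), and the gripper is clear above.

```bash
python3 -c "
from workcell import robot
print(robot.job_done())"
```

```text
the job is handed in; nothing more can be done
None
```

The rod was screwed down to its stop, the cap was drawn out along the bore, and it now stands upright in the tray's clear half with the rod still in it; the job was handed in at about 28 s, with no verdict returned.

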